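# Clamp the jug carrier and open the safety cap

### The arm

A 7-joint arm with a two-finger parallel gripper is mounted at the origin on the work surface. World frame = base frame: x ahead of the robot, y to its left, z up, the work surface at z = 0. Lengths are in m, angles in rad, forces in N, time in s.
With the tool pointing down it reaches from about 0.4 to 0.875 m from the base axis. Payload 6.5 kg.
Tool frame: the origin (TCP) lies midway between the tips of the shut fingers; the grasp point (between the pads) lies 19 mm behind it; z points along the fingers, y is the direction in which the jaws open and shut (so a half turn about z gives the same grasp; the last joint's range is limited). The gripper opens to 88 mm and grips with 3 to 60 N. Pads are 18 mm wide; open, the fingers measure 123 mm over their backs; the gripper's body (75 mm by 187 mm) begins 45 mm behind the grasp point.
Start: joints at [-1.384, 0.536, -0.004, 1.538, 0.003, 1.067, -0.071], TCP at [0.163, 0.629, 0.239] pointing down, gripper open.
Joint ranges: [-2.7, 2.7], [-0.37, 2.16], [-1.27, 1.26], [0.24, 2.4], [-1.31, 4.45], [0.19, 1.91], [-2.76, 2.76]. Speed limits (rad/s): [2.39, 2.39, 3.14, 3.14, 3.14, 3.14, 3.14].

### API

Orientations are given as a unit quaternion [w, x, y, z].
In Python, from workcell import arm gives the robot as it stands. The module is installed in compiled form; this text tells all that it offers.
- The arm moves only by the tool servo_tool, never from a script. Its argument "motion" is text: rows parted by semicolons, each of 7 numbers parted by spaces: the turn, a rotation vector about the world's x, y, z in units of 6 degrees (1.0 is 6 degrees), then the shift along the world's x, y, z in m, then the opening, from 0 (shut) to 1 (fully open). In form: ax ay az tx ty tz jaw; .... A call has exactly 10 rows; each row is the pose to reach, as a shift and turn from the pose commanded when the call began; what a row does not reach only later rows make up. A row lasts 1/10 s, in which the tool goes at most 50 mm and 8.59 degrees, less where a joint would pass 70% of its speed; a pose out of reach is approached as far as the arm can. A call with a gripper value outside its range is refused whole. The fingers move at their own pace and stop on an object; "newtons" is the grip in N (left out, the last holds). Time passes only in rows, so rows that repeat a pose let the fingers close, or fill a call up. It gives the time, the measured TCP pose, the force and the opening at its end, in the units of the state.
- arm.sense(): the state, without advancing time (a new reading comes with each control period).
- arm.grab_frame(name): name is "side" or "top" or "wrist"; returns a dict with "image" (420x560x3 uint8, red, green, blue), "camera_matrix" (3x3 intrinsics, pixels), "k1" (the pictures are not rectified: a ray, as slopes to the right and down, at radius r is drawn at 1 + k1 r^2 times it, then the intrinsics apply), "rvec" (rotation vector, rad) and "tvec" (3), from world to camera coordinates, as OpenCV has them; the wrist camera has in their place "T_tool_cam" (4x4, takes a point from camera to tool coordinates, whose origin is the TCP and whose axes are the flange's). Camera axes: x right, y down, z forward; pixel columns grow to the right and rows downward; lengths in m; the calibration is good to about 2 mm. A picture is of the moment at which its call begins: read the wrist's pose just before it. There is no depth.
- arm.close_job(): hands the job in, once; it reports no verdict.
Trained networks look in a picture, given as the dict that the camera call returned (one of the last four; its "shot" number tells which), for a name from the list of things; names that differ only in an ending like _2 or _b are one class to them, and where a whole thing is asked for, a point or a joint stands for the part that bears it (a point fixed in the world has none). Each returns a list of dicts, best first, with "score" (0 to 1); they miss things now and then, are a little off and sometimes report something else, mostly with a low value. They report only what shows in the picture. A call takes as long as a camera call. They do not tell look-alikes from the thing itself.
- arm.search_frame(query, picture): "centre" ([row, column] in pixels, amid what is visible of it).
- arm.regions_of(query, picture): "region" (420x560 bool, what is visible of it) and "centre" ([row, column] in pixels, amid what is visible of it).
- arm.spot_point(query, picture): "centre" ([row, column] in pixels: a listed point, or the origin of a listed thing).
The state is a dict: "t": time; "joint_pos": joint angles; "qd": joint speeds; "tau": joint torques, N m; "eef_pos": TCP position; "tool_rot": TCP orientation; "wrist_force": force on the tool from outside, world axes, zero at the start; "ft_torque": the same for the moment, N m; "grip_width": finger opening in m.
Only numpy, scipy, OpenCV 4.12 (cv2) and the standard library are available. Lean on these libraries where they do the work, as an engineer would, in place of code of your own. Each camera call takes 0.05 s, during which the arm holds its last target. There are 200 camera calls.

### The job

Take the spring clamp off its wooden rest and clip it upright over the top edge of the two upright plates beside the jug (the carrier's tab and the bench stop), pushed well down and let go, so that the carrier is held. Then open the jug's push-and-turn safety cap: press it down, keep it pressed while you twist it counter-clockwise about a fifth of a turn until it is free, and raise it level, straight above the jug, at least 8 cm clear above its seat. Finish while still holding the cap up there in the gripper, with the clamp still in place and the other things on the bench left where they were.

Things in the scene. Friction and masses are not known exactly. Their poses are not given: they have to be found in the camera images.
- clamp: Black plastic spring clamp, like a big clothes peg standing upright, jaws down, tails up; 22 mm wide (y), 80 g. Origin on its hinge pin (along y, 26 mm long, 9 mm thick), z up. Jaws reach 42 mm below the pin and close along x; a throat stop 8 mm below the pin lets them go 34 mm over an edge. Starts clipped on the rest, stop on its top edge. This body is the -x half.
- clamp_tip (a point): Point midway between the closed jaws' tips, 42 mm below the hinge pin, fixed to the -x half. Closed on an 8 mm plate the jaws are upright and 8 mm apart; fully open their tips are about 29 mm apart.
- tails (a point): Point midway between the two tails, 40 mm above the pin (fixed to the -x half). Squeeze the tails here along x to open the jaws: outer faces 49 mm apart at rest, about 26 mm apart, parallel and upright at full squeeze (stop), each half then leaning 0.27 rad. About 9 N holds it open; let go, it springs shut. Tails end 57 mm above the pin.
- jaw (a joint): Opening angle of the clamp's sprung hinge (rad): 0 when clipped on an 8 mm plate, 0.54 fully open, about -0.15 closed on nothing.
- rest: Fixed wooden clamp rest: base 90 x 130 x 22 mm, with an upright strip 8 mm thick (x) and 120 mm long (y) along its middle, top edge 85 mm above the table. Origin under its centre, z up. The clamp sits anywhere along the middle half of the strip.
- station: Fixed steel carrier with a white plastic jug. Origin on the table on the axis of the jug's neck, z up. Carrier walls 170 (x) x 130 (y) x 50 mm high, centred 10 mm to +x. Jug body 145 x 110 mm, 140 mm high, then a shoulder up to 172 mm; neck 32 mm wide. The clip edge stands on its +y side.
- edge (a point): Middle of the clip edge: top of two 4 mm upright plates face to face (carrier's tab and bench stop), together 8 mm thick (x), 70 mm long (y), top 85 mm above the table, standing free, its middle 150 mm to the +y side of the neck. Axes as the station's.
- mouth (a point): Centre of the mouth of the jug's neck, 217 mm above the table. Axes as the station's.
- cap: Grey ribbed round safety cap locked on the jug's neck, 52 mm across, 30 mm high, 30 g, a loose body. Origin at the centre of its underside, 200 mm above the table when locked (17 mm below point mouth), 28 mm clear of the shoulder; z up. 16 flat facets, one centred on its +x.
- cap_top (a point): Centre of the cap's top. Spring under it: 3 N when locked, 8 to 9 N pressed 5 to 6 mm. Pressed 4 mm or more (best 6; it bottoms at 7.5) it clears a tooth and turns counter-clockwise seen from above; turned over 0.85 rad (best 1.2 to 1.5) it is free and lifts straight off. Not pressed it turns only 0.15 rad; clockwise it is stopped.
- sanding_block: Bystander: cork sanding block 70 x 40 x 30 mm, origin under its centre.
- tin: Bystander: steel tin, 70 mm across, 70 mm high, origin under its centre.
- brush: Bystander: brush lying on the table.
- flask: Bystander: amber flask, 56 mm across, 150 mm high, origin under its centre.
- stone_sample: Bystander: flat stone sample 60 x 60 x 12 mm, origin under its centre.
Things that resemble listed ones, but are neither listed nor needed, are in the scene too. Leave any purple look-alike of the clamp alone.

How it is judged:
By the outcome, as a careful person would: the job done as asked, in the order asked, and still so for the second after the job is handed in, while the arm keeps its last pose, push and grip.
It also fails if it takes over 48 s, if anything falls off the work surface, if the arm or the gripper's body presses on something with over 40 N, if the wrist force passes 120 N, or if a joint passes its speed limit or range.

## Working session

There is one attempt and no reset: what is moved stays moved. The work goes in short steps, Python scripts to look and compute and a tool call to move; the robot and the scene stay as the last step left them, time stands still between calls to the robot, and variables do not carry over. Pictures are saved under pics/ and viewed, about 8 in all and at most 12, crops included, and the job is handed in when it is done.

Besides the shell and the picture viewer there is one more tool, called after "Call:" as name(argument=value, ...), one argument or row to a line, values as JSON. servo_tool: Moves the arm, as the interface text tells. Its arguments: {"type":"object","properties":{"motion":{"type":"string"},"newtons":{"type":"number"}},"required":["motion"]}

```bash
mkdir -p pics; cat > h.py <<'E'
import numpy as np, cv2
from scipy.spatial.transform import Rotation as R
from workcell import arm
def pose():
    s=arm.sense(); q=s["tool_rot"]; return np.array(s["eef_pos"]), R.from_quat([q[1],q[2],q[3],q[0]]).as_matrix()
def grab(n):
    p,M=pose(); f=arm.grab_frame(n); f["_n"]=n
    if n=="wrist":
        T=np.eye(4);T[:3,:3]=M;T[:3,3]=p; C=T@np.array(f["T_tool_cam"])
    else:
        Rm=cv2.Rodrigues(np.array(f["rvec"],float))[0]; C=np.eye(4);C[:3,:3]=Rm.T;C[:3,3]=-Rm.T@np.array(f["tvec"]).ravel()
    return f,C
def ray(f,C,rc):
    K=np.array(f["camera_matrix"]); d=np.array([(rc[1]-K[0,2])/K[0,0],(rc[0]-K[1,2])/K[1,1]])
    u=d.copy()
    for _ in range(20): u=d/(1+f["k1"]*(u@u))
    v=C[:3,:3]@np.array([u[0],u[1],1]); return C[:3,3],v/np.linalg.norm(v)
def onz(f,C,rc,z):
    o,v=ray(f,C,rc); return o+v*(z-o[2])/v[2]
def tri(rays):
    A=np.zeros((3,3));b=np.zeros(3)
    for o,v in rays: P=np.eye(3)-np.outer(v,v);A+=P;b+=P@o
    return np.linalg.solve(A,b)
def proj(f,C,X):
    K=np.array(f["camera_matrix"]); c=C[:3,:3].T@(np.array(X)-C[:3,3]); u=c[:2]/c[2]; u=u*(1+f["k1"]*(u@u))
    return [K[1,1]*u[1]+K[1,2],K[0,0]*u[0]+K[0,2]]
def save(f,name): cv2.imwrite("pics/"+name,f["image"][:,:,::-1])
E
cat > a.py <<'E'
from h import *
np.set_printoptions(precision=3,suppress=True)
s=arm.sense();print(s["t"],s["eef_pos"],s["tool_rot"])
ft,Ct=grab("top");fs,Cs=grab("side")
save(ft,"top0.png");save(fs,"side0.png")
print(Ct[:3,3],Cs[:3,3])
for q in ["clamp","tails","edge","mouth","cap","cap_top","rest","station","tin","flask","sanding_block"]:
    for f,C in((ft,Ct),(fs,Cs)):
        print(q,f["_n"],[(np.round(d["centre"]),round(d["score"],2)) for d in arm.spot_point(q,f)[:4]])
E
python3 a.py
```

```text
0.0 [0.162 0.629 0.238] [-0.     0.126  0.992 -0.001]
[0.276 0.007 1.713] [-0.144 -0.831  0.944]
clamp top [(array([238., 320.]), 0.73), (array([192., 200.]), 0.62), (array([234., 201.]), 0.43)]
clamp side [(array([186., 192.]), 0.7), (array([179., 226.]), 0.5)]
tails top [(array([194., 197.]), 0.61), (array([238., 199.]), 0.47)]
tails side [(array([196., 191.]), 0.68), (array([165., 226.]), 0.67)]
edge top [(array([170., 292.]), 0.91)]
edge side [(array([217., 306.]), 0.56)]
mouth top [(array([168., 342.]), 0.57)]
mouth side [(array([209., 345.]), 0.93)]
cap top [(array([164., 347.]), 0.85), (array([197., 202.]), 0.71)]
cap side [(array([215., 344.]), 0.68), (array([187., 229.]), 0.47), (array([186., 195.]), 0.38)]
cap_top top [(array([164., 348.]), 0.6)]
cap_top side [(array([204., 345.]), 0.69)]
rest top [(array([199., 203.]), 0.75), (array([165., 348.]), 0.7)]
rest side [(array([204., 228.]), 0.89)]
station top [(array([182., 339.]), 0.85)]
station side [(array([275., 335.]), 0.67), (array([189., 229.]), 0.59)]
tin top [(array([205., 154.]), 0.93)]
tin side [(array([184., 194.]), 0.85)]
flask top [(array([192., 409.]), 0.88)]
flask side [(array([333., 392.]), 0.87), (array([178., 224.]), 0.43), (array([214., 347.]), 0.29)]
sanding_block top [(array([234., 263.]), 0.58)]
sanding_block side [(array([250., 228.]), 0.82)]
```

```bash
python3 -c "
import cv2
a=cv2.imread('pics/top0.png')[120:300,100:460];b=cv2.imread('pics/side0.png')[130:370,150:450]
cv2.imwrite('pics/tc.png',cv2.resize(a,None,fx=2.2,fy=2.2,interpolation=2));cv2.imwrite('pics/sc.png',cv2.resize(b,None,fx=2.5,fy=2.5,interpolation=2))"
```

```text
(no output)
```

View pics/tc.png

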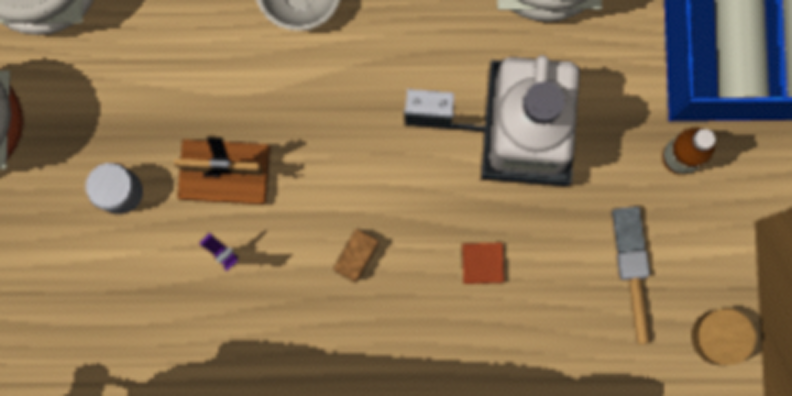

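View pics/sc.png

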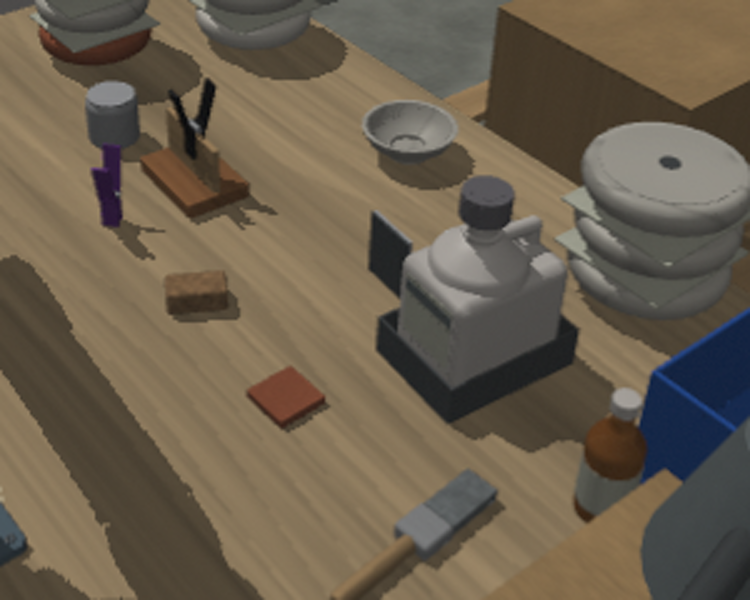

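The top view shows the black clamp on the rest at (193,200) and a purple look-alike at (234,200). The side view shows the black clamp at (182,227) and the purple one at (204,193). I choose the black one on the wooden rest. The jug and cap are at top (166,347), with the clip edge at (178,306).

```bash
cat > b.py <<'E'
from h import *
np.set_printoptions(precision=4,suppress=True)
ft,Ct=grab("top");fs,Cs=grab("side")
def P(n,a,b):
    r=[ray(ft,Ct,a),ray(fs,Cs,b)];X=tri(r);print(n,X,"gap",[round(np.linalg.norm(np.cross(X-o,v)),4) for o,v in r]);return X
P("clamp",(192,200),(179,226));P("tails",(194,197),(165,226))
e=P("edge",(170,292),(217,306));c=P("cap_top",(164,348),(204,345));m=P("mouth",(168,342),(209,345))
print("edge z.085",onz(ft,Ct,(170,292),.085),onz(fs,Cs,(217,306),.085))
# strip ends, top crop px -> world
for u in((178,162),(262,166)): print("strip",onz(ft,Ct,(u[1]/2.2+120,u[0]/2.2+100),.085))
for u in((180,140),(270,145),(178,200),(267,203)): print("restbase",onz(ft,Ct,(u[1]/2.2+120,u[0]/2.2+100),.022))
for u in((405,122),(485,130)): print("edgeends",onz(ft,Ct,(u[1]/2.2+120,u[0]/2.2+100),.085))
print("captop z.23",onz(ft,Ct,(164,348),.23),onz(fs,Cs,(204,345),.23))
E
python3 b.py
```

```text
clamp [0.5476 0.2761 0.1   ] gap [np.float64(0.0043), np.float64(0.0043)]
tails [0.5389 0.2722 0.155 ] gap [np.float64(0.0033), np.float64(0.0033)]
edge [ 0.6214 -0.013   0.0934] gap [np.float64(0.0011), np.float64(0.0011)]
cap_top [ 0.6049 -0.17    0.2377] gap [np.float64(0.0013), np.float64(0.0013)]
mouth [ 0.6053 -0.1606  0.2149] gap [np.float64(0.0074), np.float64(0.0074)]
edge z.085 [ 0.6223 -0.0125  0.085 ] [ 0.63   -0.0054  0.085 ]
strip [0.5491 0.3361 0.085 ]
strip [0.5426 0.2166 0.085 ]
restbase [0.5928 0.3466 0.022 ]
restbase [0.5843 0.2132 0.022 ]
restbase [0.503  0.3476 0.022 ]
restbase [0.4976 0.2167 0.022 ]
edgeends [0.6049 0.0125 0.085 ]
edgeends [ 0.5924 -0.1017  0.085 ]
captop z.23 [ 0.6077 -0.1717  0.23  ] [ 0.6117 -0.1623  0.23  ]
```

Call:
servo_tool(
  motion="0 0 -13.1 0.37 -0.35 0.06 1;0 0 -13.1 0.37 -0.35 0.06 1;0 0 -13.1 0.37 -0.35 0.06 1;0 0 -13.1 0.37 -0.35 0.06 1;0 0 -13.1 0.37 -0.35 0.06 1;0 0 -13.1 0.37 -0.35 0.06 1;0 0 -13.1 0.37 -0.35 0.06 1;0 0 -13.1 0.37 -0.35 0.06 1;0 0 -13.1 0.37 -0.35 0.06 1;0 0 -13.1 0.37 -0.35 0.06 1",
  newtons=20,
)

```text
t: 2.3
eef_pos: [0.5245, 0.2867, 0.2978]
tool_rot: [0.0, 0.727, 0.686, 0.0]
wrist_force: [0.9, 0.7, 0.2]
grip_width: 0.0881
```

Call:
servo_tool(
  motion="0 0 0 0 0 0 1;0 0 0 0 0 0 1;0 0 0 0 0 0 1;0 0 0 0 0 0 1;0 0 0 0 0 0 1;0 0 0 0 0 0 1;0 0 0 0 0 0 1;0 0 0 0 0 0 1;0 0 0 0 0 0 1;0 0 0 0 0 0 1",
)

```text
t: 3.3
eef_pos: [0.5233, 0.2881, 0.2972]
tool_rot: [0.0, 0.726, 0.688, -0.0]
wrist_force: [1.0, -1.1, -0.2]
grip_width: 0.0886
```

```bash
cat > c.py <<'E'
from h import *
import sys
np.set_printoptions(precision=4,suppress=True)
s=arm.sense();print(s["t"],s["eef_pos"],s["tool_rot"],s["joint_pos"],s["wrist_force"])
f,C=grab("wrist");save(f,sys.argv[1]);print("cam",C[:3,3],C[:3,2])
np.savez("w.npz",C=C,K=f["camera_matrix"],k1=f["k1"])
Z=dict(tails=.133,clamp=.093,clamp_tip=.051,rest=0,edge=.085,cap_top=.23,mouth=.217,cap=.2)
for q in sys.argv[2:]:
    for d in arm.spot_point(q,f)[:3]: print(q,np.round(d["centre"]),round(d["score"],2),onz(f,C,d["centre"],Z[q]))
E
python3 c.py w1.png tails clamp rest edge cap_top
```

```text
3.3 [0.5233 0.2881 0.2972] [ 0.      0.7259  0.6878 -0.0001] [-0.8938  0.4094  0.4271  1.6393 -0.1831  1.1327 -0.4738] [ 1.0436 -1.106  -0.2005]
cam [0.5271 0.3717 0.4436] [-0.0171 -0.3217 -0.9467]
tails [197. 310.] 0.88 [0.546 0.275 0.133]
tails [186. 191.] 0.86 [0.4355 0.2916 0.133 ]
clamp [184. 311.] 0.95 [0.5503 0.2769 0.093 ]
clamp [178. 196.] 0.85 [0.4297 0.2899 0.093 ]
rest [159. 305.] 0.83 [0.5499 0.2846 0.    ]
edge [387. 367.] 0.68 [ 0.6218 -0.0197  0.085 ]
```

View pics/w1.png

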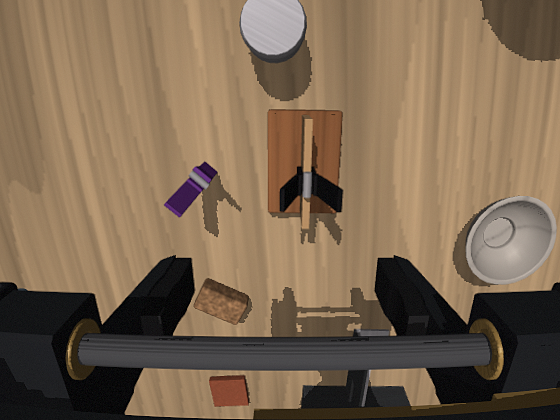

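```bash
python3 - <<'E'
from h import *
w=np.load("w.npz");f=dict(camera_matrix=w["K"],k1=float(w["k1"]));C=w["C"]
im=cv2.imread("pics/w1.png")
for a in((118,308),(228,305.5)): print("strip",onz(f,C,a,.085))
for a in((110,268.5),(110,342),(213,267.5),(213,341)): print("base",onz(f,C,a,.022))
g=im[100:240,255:360];cv2.imwrite("pics/w1c.png",cv2.resize(g,None,fx=4,fy=4,interpolation=cv2.INTER_CUBIC))
E
```

```text
strip [0.54977385 0.34360304 0.085     ]
strip [0.5431693  0.22363958 0.085     ]
base [0.50735354 0.35041308 0.022     ]
base [0.59442029 0.34608375 0.022     ]
base [0.49746687 0.2212047  0.022     ]
base [0.59278251 0.21615852 0.022     ]
```

View pics/w1c.png

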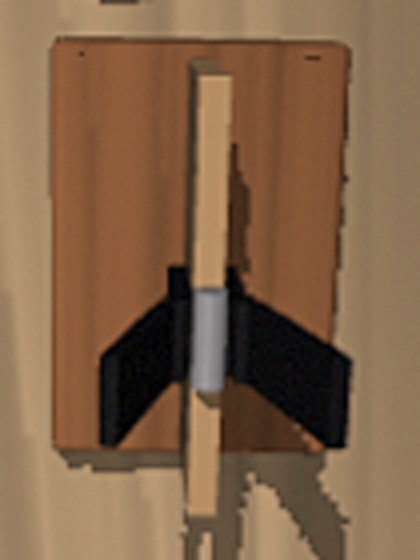

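Crop: the black clamp is on the strip with its pin at about (184,307), and the strip yaw of −0.055 matches the tool. I'll approach to just above the tails.

Call:
servo_tool(
  motion="0 0 0 0.023 -0.012 -0.03 1;0 0 0 0.023 -0.012 -0.06 1;0 0 0 0.023 -0.012 -0.09 1;0 0 0 0.023 -0.012 -0.115 1;0 0 0 0.023 -0.012 -0.13 1;0 0 0 0.023 -0.012 -0.13 1;0 0 0 0.023 -0.012 -0.13 1;0 0 0 0.023 -0.012 -0.13 1;0 0 0 0.023 -0.012 -0.13 1;0 0 0 0.023 -0.012 -0.13 1",
)

```text
t: 4.6
eef_pos: [0.5468, 0.2764, 0.1681]
tool_rot: [0.0, 0.726, 0.688, 0.001]
wrist_force: [-0.1, 0.0, 1.3]
grip_width: 0.0887
```

```bash
python3 c.py w2.png tails clamp
```

```text
4.6 [0.5468 0.2764 0.1681] [0.0001 0.7258 0.6879 0.0007] [-0.815   0.5778  0.3828  1.7197 -0.265   0.8938 -0.3753] [-0.0752  0.0047  1.2933]
cam [0.5504 0.3599 0.3146] [-0.0159 -0.3209 -0.947 ]
tails [222. 115.] 0.94 [0.4498 0.2946 0.133 ]
tails [244. 286.] 0.58 [0.547 0.276 0.133]
clamp [204. 133.] 0.86 [0.4432 0.2923 0.093 ]
clamp [219. 287.] 0.67 [0.5481 0.276  0.093 ]
```

View pics/w2.png

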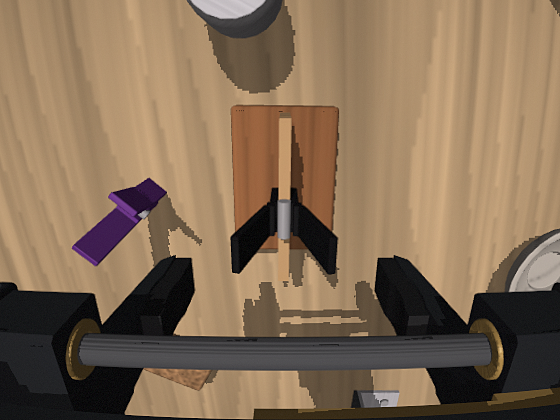

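The w2 frame shows the clamp centred between the fingers: tails at about (255,285), purple look-alike off to the left at (222,115). Now descend and squeeze.

Call:
servo_tool(
  motion="0 0 0 -0.001 0 -0.02 1;0 0 0 -0.001 0 -0.04 1;0 0 0 -0.001 0 -0.054 1;0 0 0 -0.001 0 -0.054 1;0 0 0 -0.001 0 -0.054 0;0 0 0 -0.001 0 -0.054 0;0 0 0 -0.001 0 -0.054 0;0 0 0 -0.001 0 -0.054 0;0 0 0 -0.001 0 -0.054 0;0 0 0 -0.001 0 -0.054 0",
  newtons=25,
)

```text
t: 5.75
eef_pos: [0.5475, 0.277, 0.1158]
tool_rot: [0.001, 0.726, 0.688, 0.002]
wrist_force: [-1.0, -0.8, 18.0]
grip_width: 0.0423
```

Call:
servo_tool(
  motion="0 0 0 0 0 0 0;0 0 0 0 0 0 0;0 0 0 0 0 0 0;0 0 0 0 0 0 0;0 0 0 0 0 0 0;0 0 0 0 0 0 0;0 0 0 0 0 0 0;0 0 0 0 0 0 0;0 0 0 0 0 0 0;0 0 0 0 0 0 0",
)

```text
t: 6.75
eef_pos: [0.5484, 0.2774, 0.1167]
tool_rot: [0.001, 0.726, 0.688, 0.004]
wrist_force: [-0.9, 0.0, 17.7]
grip_width: 0.0253
```

Call:
servo_tool(
  motion="0 0 0 0 0 0.02 0;0 0 0 0 0 0.05 0;0 0 0 0 0 0.09 0;0 0 0 0.01 -0.03 0.12 0;0 0 0 0.02 -0.07 0.14 0;0 0 0 0.03 -0.11 0.15 0;0 0 0 0.05 -0.15 0.15 0;0 0 0 0.06 -0.19 0.15 0;0 0 0 0.06 -0.19 0.15 0;0 0 0 0.06 -0.19 0.15 0",
)

```text
t: 7.75
eef_pos: [0.6052, 0.0849, 0.2632]
tool_rot: [-0.0, 0.727, 0.687, -0.0]
wrist_force: [-0.4, 1.8, -0.6]
grip_width: 0.025
```

```bash
python3 c.py w3.png edge cap_top mouth; python3 -c "
from h import *
s=arm.sense();print(s['grip_width'])
for n in('top','side'):
    f,C=grab(n);save(f,n+'3.png')
    for q in('edge','clamp_tip','clamp','cap_top'): print(q,n,[(np.round(d['centre'],1),round(d['score'],2)) for d in arm.spot_point(q,f)[:3]])
"
```

```text
7.75 [0.6052 0.0849 0.2632] [-0.0001  0.7268  0.6869 -0.0001] [-0.5449  0.4737  0.4622  1.6427 -0.2328  1.0804 -0.0729] [-0.4463  1.7603 -0.6243]
cam [0.6094 0.1686 0.4096] [-0.0182 -0.3216 -0.9467]
edge [274. 302.] 0.72 [ 0.6175 -0.0176  0.085 ]
0.025355527553736875
edge top [(array([173.2, 291.8]), 0.76)]
clamp_tip top [(array([236.1, 205.3]), 0.55)]
clamp top [(array([233.2, 201.6]), 0.51), (array([204.5, 150.1]), 0.35)]
cap_top top [(array([163.5, 347.2]), 0.86)]
edge side [(array([221.6, 304.3]), 0.85)]
clamp_tip side [(array([214.3, 195.3]), 0.64), (array([174.3, 276. ]), 0.53)]
clamp side [(array([157.4, 278. ]), 0.89), (array([208. , 194.8]), 0.77)]
cap_top side [(array([275.9, 336. ]), 0.65), (array([202.4, 345.1]), 0.62)]
```

View pics/w3.png

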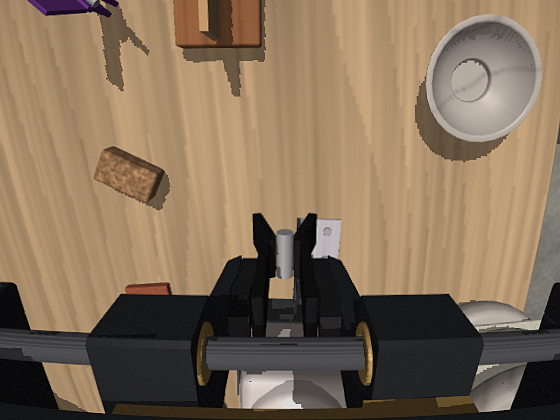

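Call:
servo_tool(
  motion="0 0 0 0.03 -0.02 0 0;0 0 0 0.06 -0.05 0 0;0 0 0 0.08 -0.06 0 0;0 0 0 0.08 -0.06 0 0;0 0 0 0.08 -0.06 0 0;0 0 0 0.08 -0.06 0 0;0 0 0 0.08 -0.06 0 0;0 0 0 0.08 -0.06 0 0;0 0 0 0.08 -0.06 0 0;0 0 0 0.08 -0.06 0 0",
)

```text
t: 9.45
eef_pos: [0.6852, 0.0264, 0.2633]
tool_rot: [-0.0, 0.726, 0.688, 0.0]
wrist_force: [-0.6, 0.2, -0.9]
grip_width: 0.0251
```

```bash
python3 c.py w4.png edge cap_top mouth; python3 -c "
import cv2
a=cv2.imread('pics/w4.png')[150:350,100:360];cv2.imwrite('pics/w4c.png',cv2.resize(a,None,fx=3,fy=3,interpolation=2))"
```

```text
9.45 [0.6852 0.0264 0.2633] [-0.      0.7257  0.688   0.0001] [-0.3939  0.612   0.4596  1.4273 -0.2809  1.1674  0.0503] [-0.6155  0.1532 -0.9149]
cam [0.689  0.11   0.4098] [-0.0169 -0.3216 -0.9467]
edge [231. 220.] 0.97 [ 0.6162 -0.0232  0.085 ]
```

View pics/w4c.png

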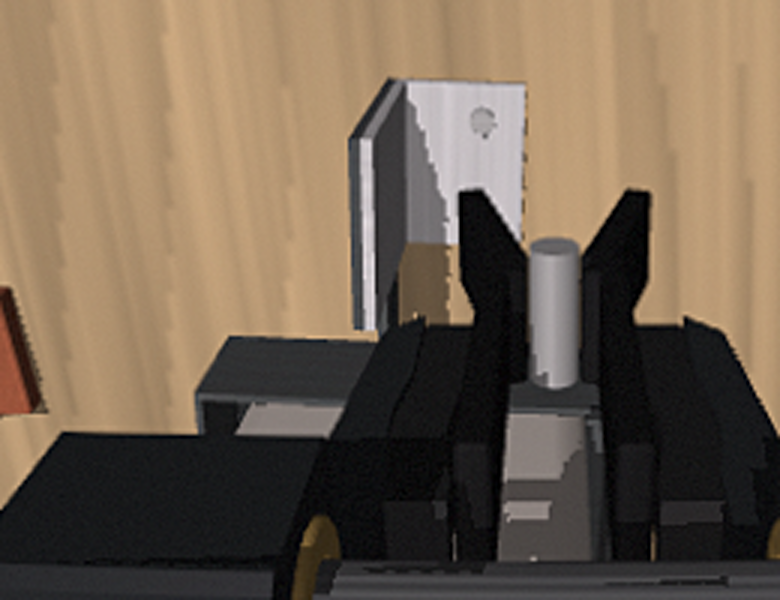

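```bash
python3 - <<'E'
from h import *
np.set_printoptions(precision=4,suppress=True)
w=np.load("w.npz");f=dict(camera_matrix=w["K"],k1=float(w["k1"]));C=w["C"]
a=onz(f,C,(196,220.3),.085);b=onz(f,C,(260,222),.085);print(a,b,(a+b)/2,np.linalg.norm(a-b),"yaw",np.arctan2(-(a-b)[0],(a-b)[1]))
for z in(.24,.245): print("pin",onz(f,C,(231.7,285),z),onz(f,C,(276.7,285),z))
print("tips",onz(f,C,(150+192/3,100+472/3),.2),onz(f,C,(150+192/3,100+637/3),.2))
E
```

```text
[0.621  0.0143 0.085 ] [ 0.6147 -0.0558  0.085 ] [ 0.6178 -0.0208  0.085 ] 0.07042056016680516 yaw -0.08839482656067664
pin [0.6857 0.0384 0.24  ] [0.6843 0.0112 0.24  ]
pin [0.6858 0.0405 0.245 ] [0.6844 0.0141 0.245 ]
tips [0.6677 0.0348 0.2   ] [0.7031 0.033  0.2   ]
```

Call:
servo_tool(
  motion="0 0 -0.33 -0.03 -0.02 0 0;0 0 -0.33 -0.06 -0.045 0 0;0 0 -0.33 -0.0675 -0.047 0 0;0 0 -0.33 -0.0675 -0.047 -0.03 0;0 0 -0.33 -0.0675 -0.047 -0.06 0;0 0 -0.33 -0.0675 -0.047 -0.085 0;0 0 -0.33 -0.0675 -0.047 -0.095 0;0 0 -0.33 -0.0675 -0.047 -0.1 0;0 0 -0.33 -0.0675 -0.047 -0.1 0;0 0 -0.33 -0.0675 -0.047 -0.1 0",
)

```text
t: 10.65
eef_pos: [0.6188, -0.021, 0.1644]
tool_rot: [0.001, 0.738, 0.675, 0.001]
wrist_force: [0.2, 0.1, -0.2]
grip_width: 0.0251
```

```bash
python3 c.py w5.png edge clamp; python3 -c "
import cv2
a=cv2.imread('pics/w5.png')[150:350,160:420];cv2.imwrite('pics/w5c.png',cv2.resize(a,None,fx=3,fy=3,interpolation=2))"
```

```text
10.65 [ 0.6188 -0.021   0.1644] [0.0007 0.7377 0.6752 0.0008] [-0.3496  0.6024  0.4405  1.7072 -0.3136  0.9003  0.1308] [ 0.2242  0.1211 -0.2153]
cam [0.6252 0.0624 0.3109] [-0.0263 -0.3209 -0.9468]
edge [215. 285.] 0.96 [ 0.619  -0.0199  0.085 ]
```

View pics/w5c.png

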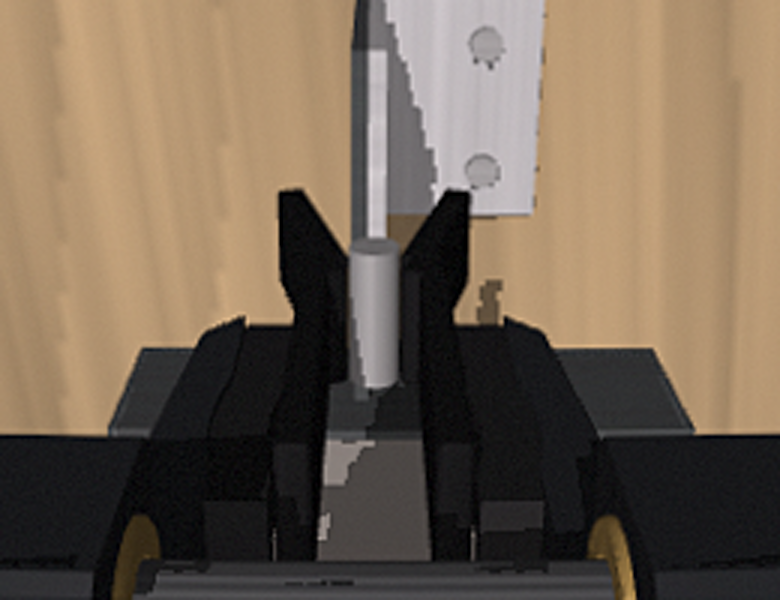

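The edge runs between the open jaws, parallel to them at crop column 372 and under the pin. Press down.

Call:
servo_tool(
  motion="0 0 0 -0.001 0 -0.012 0;0 0 0 -0.001 0 -0.024 0;0 0 0 -0.001 0 -0.035 0;0 0 0 -0.001 0 -0.042 0;0 0 0 -0.001 0 -0.046 0;0 0 0 -0.001 0 -0.048 0;0 0 0 -0.001 0 -0.05 0;0 0 0 -0.001 0 -0.05 0;0 0 0 -0.001 0 -0.05 0;0 0 0 -0.001 0 -0.05 0",
)

```text
t: 11.8
eef_pos: [0.6173, -0.0212, 0.1166]
tool_rot: [-0.0, 0.738, 0.675, 0.001]
wrist_force: [-10.1, 0.3, 30.1]
grip_width: 0.0255
```

Call:
servo_tool(
  motion="0 0 0 0 0 0 1;0 0 0 0 0 0 1;0 0 0 0 0 0 1;0 0 0 0 0 0 1;0 0 0 0 0 0 1;0 0 0 0 0 0 1;0 0 0 0 0 0 1;0 0 0 0 0 0 1;0 0 0 0 0 0.02 1;0 0 0 0 0 0.04 1",
)

```text
t: 12.8
eef_pos: [0.6162, -0.0209, 0.1531]
tool_rot: [-0.0, 0.738, 0.675, -0.001]
wrist_force: [-0.1, 0.7, 0.2]
grip_width: 0.0879
```

Call:
servo_tool(
  motion="0 0 0 0 0 0.05 1;0 0 0 0 0 0.1 1;0 0 0 0 0 0.14 1;0 0 0 0 0 0.17 1;0 0 0 0 0 0.18 1;0 0 0 0 0 0.18 1;0 0 0 0 0 0.18 1;0 0 0 0 0 0.18 1;0 0 0 0 0 0.18 1;0 0 0 0 0 0.18 1",
)

```text
t: 13.8
eef_pos: [0.6165, -0.0209, 0.3323]
tool_rot: [-0.0, 0.738, 0.675, -0.001]
wrist_force: [0.1, -0.4, -0.6]
grip_width: 0.088
```

```bash
python3 c.py w6.png clamp tails edge cap_top mouth
```

```text
13.8 [ 0.6165 -0.0209  0.3323] [-0.0004  0.7376  0.6752 -0.0007] [-0.4033  0.4301  0.5133  1.5432 -0.2187  1.2275  0.0568] [ 0.0836 -0.4475 -0.5689]
cam [0.6234 0.0626 0.4786] [-0.0297 -0.3211 -0.9466]
clamp [167. 286.] 0.57 [ 0.6178 -0.021   0.093 ]
clamp [247. 282.] 0.23 [ 0.6045 -0.1199  0.093 ]
tails [181. 286.] 0.58 [ 0.6171 -0.027   0.133 ]
edge [ 91. 130.] 0.75 [0.4523 0.0794 0.085 ]
edge [166. 284.] 0.74 [ 0.6156 -0.021   0.085 ]
cap_top [362. 280.] 0.81 [ 0.5989 -0.1713  0.23  ]
```

View pics/w6.png

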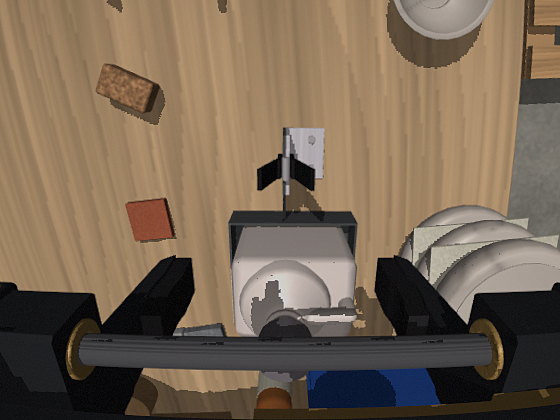

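The clamp is now clipped on the edge with its tails at (175,286), jaws released. The cap is at about (330,285). Next I check the height of the plate stack on the right while moving over the cap.

```bash
python3 - <<'E'
from h import *
np.set_printoptions(precision=3,suppress=True)
ft,Ct=grab("top");fs,Cs=grab("side")
im=cv2.imread("pics/top0.png")
w=np.load("w.npz");f=dict(camera_matrix=w["K"],k1=float(w["k1"]));C=w["C"]
for z in(.1,.15,.2):print(z,"w6 stack left",onz(f,C,(260,400),z),onz(f,C,(250,430),z),"side top",onz(fs,Cs,(195,418),z),"side left rim",onz(fs,Cs,(198,383),z),"top front",onz(ft,Ct,(128,350),z))
E
```

```text
0.1 w6 stack left [ 0.748 -0.147  0.1  ] [ 0.785 -0.137  0.1  ] side top [ 0.959 -0.139  0.1  ] side left rim [ 0.862 -0.086  0.1  ] top front [ 0.752 -0.196  0.1  ]
0.15 w6 stack left [ 0.732 -0.12   0.15 ] [ 0.764 -0.111  0.15 ] side top [ 0.894 -0.18   0.15 ] side left rim [ 0.803 -0.13   0.15 ] top front [ 0.738 -0.19   0.15 ]
0.2 w6 stack left [ 0.715 -0.092  0.2  ] [ 0.743 -0.084  0.2  ] side top [ 0.829 -0.221  0.2  ] side left rim [ 0.743 -0.175  0.2  ] top front [ 0.723 -0.184  0.2  ]
```

Call:
servo_tool(
  motion="0 0 0 -0.003 -0.03 0 1;0 0 0 -0.006 -0.07 0 1;0 0 0 -0.01 -0.11 0 1;0 0 0 -0.0125 -0.14 0 1;0 0 0 -0.0125 -0.149 -0.01 1;0 0 0 -0.0125 -0.149 -0.03 1;0 0 0 -0.0125 -0.149 -0.05 1;0 0 0 -0.0125 -0.149 -0.055 1;0 0 0 -0.0125 -0.149 -0.055 1;0 0 0 -0.0125 -0.149 -0.055 1",
)

```text
t: 15.2
eef_pos: [0.6049, -0.1695, 0.2789]
tool_rot: [0.0, 0.737, 0.675, 0.0]
wrist_force: [-0.2, -0.1, 0.3]
grip_width: 0.0882
```

```bash
python3 c.py w7.png cap_top cap mouth; python3 -c "
import cv2
a=cv2.imread('pics/w7.png')[150:350,150:410];cv2.imwrite('pics/w7c.png',cv2.resize(a,None,fx=3,fy=3,interpolation=2))"
```

```text
15.2 [ 0.6049 -0.1695  0.2789] [0.0004 0.7374 0.6755 0.0003] [-0.1662  0.4998  0.5286  1.5823 -0.2705  1.1321  0.3369] [-0.1727 -0.132   0.3118]
cam [ 0.6114 -0.086   0.4253] [-0.027  -0.321  -0.9467]
cap_top [237. 281.] 0.96 [ 0.6023 -0.1719  0.23  ]
cap [219. 284.] 0.66 [ 0.6041 -0.1714  0.2   ]
cap [120. 118.] 0.41 [ 0.5024 -0.0933  0.2   ]
```

View pics/w7c.png

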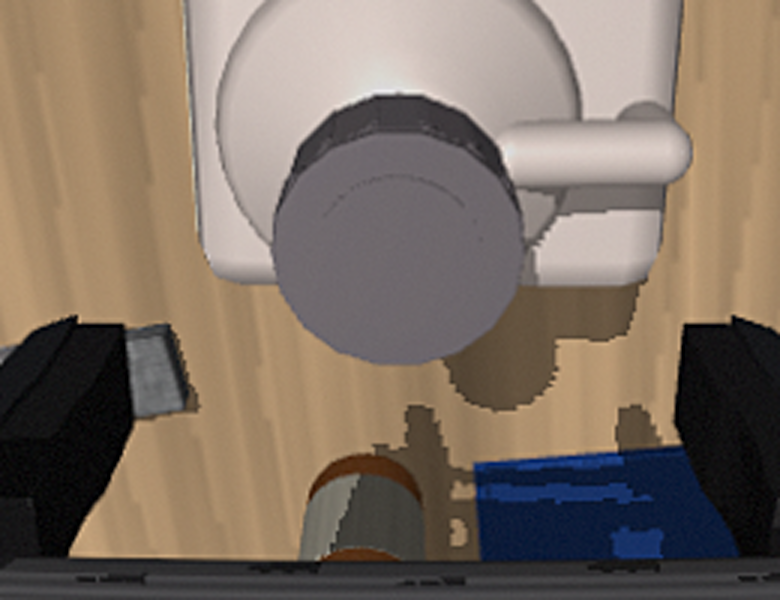

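The cap sits centred between the open fingers (disc centre about crop (245,398)). The handle lies lower, on the +x side. Descend and grip.

Call:
servo_tool(
  motion="0 0 0 -0.0015 -0.001 -0.02 1;0 0 0 -0.0015 -0.001 -0.045 1;0 0 0 -0.0015 -0.001 -0.065 1;0 0 0 -0.0015 -0.001 -0.077 1;0 0 0 -0.0015 -0.001 -0.077 1;0 0 0 -0.0015 -0.001 -0.077 0;0 0 0 -0.0015 -0.001 -0.077 0;0 0 0 -0.0015 -0.001 -0.077 0;0 0 0 -0.0015 -0.001 -0.077 0;0 0 0 -0.0015 -0.001 -0.077 0",
  newtons=35,
)

```text
t: 16.4
eef_pos: [0.6032, -0.171, 0.2017]
tool_rot: [0.0, 0.738, 0.675, 0.0]
wrist_force: [-0.1, -0.3, 1.1]
grip_width: 0.0516
```

Call:
servo_tool(
  motion="0 0 0 0 0 0 0;0 0 0 0 0 0 0;0 0 0 0 0 0 0;0 0 0 0 0 0 0;0 0 0 0 0 0 0;0 0 0 0 0 0 0;0 0 0 0 0 0 0;0 0 0 0 0 0 0;0 0 0 0 0 0 0;0 0 0 0 0 0 0",
)

```text
t: 17.4
eef_pos: [0.603, -0.171, 0.2013]
tool_rot: [0.0, 0.738, 0.675, 0.0]
wrist_force: [1.3, 0.2, 3.1]
grip_width: 0.0514
```

Gripped (51.4 mm). Now press down.

Call:
servo_tool(
  motion="0 0 0 0 0 -0.001 0;0 0 0 0 0 -0.002 0;0 0 0 0 0 -0.003 0;0 0 0 0 0 -0.004 0;0 0 0 0 0 -0.005 0;0 0 0 0 0 -0.006 0;0 0 0 0 0 -0.0065 0;0 0 0 0 0 -0.0065 0;0 0 0 0 0 -0.0065 0;0 0 0 0 0 -0.0065 0",
)

```text
t: 18.4
eef_pos: [0.603, -0.171, 0.1954]
tool_rot: [0.0, 0.738, 0.675, 0.0]
wrist_force: [-0.3, 0.7, 8.9]
grip_width: 0.0516
```

Call:
servo_tool(
  motion="0 0 0.65 0 0 0 0;0 0 1.3 0 0 0 0;0 0 1.95 0 0 0 0;0 0 2.6 0 0 0 0;0 0 3.25 0 0 0 0;0 0 3.9 0 0 0 0;0 0 4.55 0 0 0 0;0 0 5.2 0 0 0 0;0 0 5.85 0 0 0 0;0 0 6.5 0 0 0 0",
)

```text
t: 19.4
eef_pos: [0.6037, -0.1713, 0.1958]
tool_rot: [0.001, 0.469, 0.883, 0.0]
wrist_force: [2.0, -0.5, 8.5]
grip_width: 0.0514
```

```bash
python3 -c "
from h import *
s=arm.sense();print(s['t'],s['joint_pos'],s['wrist_force'],s['ft_torque'],s['eef_pos'])"
```

```text
19.4 [-0.02324323  0.55855309  0.32337038  1.65672663 -0.20740043  0.95763205
  0.96860335] [ 1.98920791 -0.48236709  8.53996166] [-0.05972475 -0.40422906  0.02105514] [ 0.60374    -0.17134114  0.19578669]
```

Call:
servo_tool(
  motion="0 0 0.65 0 0 0 0;0 0 1.3 0 0 0 0;0 0 1.95 0 0 0 0;0 0 2.6 0 0 0 0;0 0 3.25 0 0 0 0;0 0 3.9 0 0 0 0;0 0 4.55 0 0 0 0;0 0 5.2 0 0 0 0;0 0 5.85 0 0 0 0;0 0 6.2 0 0 0 0",
)

```text
t: 20.4
eef_pos: [0.6041, -0.1707, 0.1958]
tool_rot: [0.001, 0.163, 0.987, 0.0]
wrist_force: [3.9, 0.3, 8.0]
grip_width: 0.0517
```

Call:
servo_tool(
  motion="0 0 0 0 0 0 0;0 0 0 0 0 0.002 0;0 0 0 0 0 0.005 0;0 0 0 0 0 0.01 0;0 0 0 0 0 0.015 0;0 0 0 0 0 0.02 0;0 0 0 0 0 0.025 0;0 0 0 0 0 0.03 0;0 0 0 0 0 0.03 0;0 0 0 0 0 0.03 0",
)

```text
t: 21.4
eef_pos: [0.6024, -0.1712, 0.2246]
tool_rot: [-0.0, 0.164, 0.986, -0.0]
wrist_force: [0.2, 1.0, -0.6]
grip_width: 0.0515
```

```bash
python3 c.py w8.png cap_top mouth cap; python3 -c "
from h import *
f,C=grab('side');save(f,'s8.png')
for q in('cap','cap_top','mouth','clamp'): print(q,[(np.round(d['centre'],1),round(d['score'],2)) for d in arm.spot_point(q,f)[:3]])
a=f['image'][130:330,230:450,::-1];cv2.imwrite('pics/s8c.png',cv2.resize(a,None,fx=3,fy=3,interpolation=2))"
```

```text
21.4 [ 0.6024 -0.1712  0.2246] [-0.0003  0.164   0.9865 -0.0001] [ 0.0819  0.5131  0.1729  1.6265 -0.0995  1.0113  1.527 ] [ 0.2364  0.9575 -0.5754]
cam [ 0.5222 -0.1443  0.3711] [ 0.3042 -0.104  -0.9469]
cap_top [310. 282.] 0.81 [ 0.6169 -0.1778  0.23  ]
mouth [155. 460.] 0.37 [ 0.574  -0.0766  0.217 ]
mouth [149. 442.] 0.25 [ 0.5683 -0.0844  0.217 ]
cap [272. 286.] 0.68 [ 0.6142 -0.1744  0.2   ]
cap [(array([212.1, 343.4]), 0.77)]
cap_top [(array([198.4, 346.6]), 0.55)]
mouth [(array([210.5, 345.9]), 0.85)]
clamp [(array([205.6, 194. ]), 0.55), (array([217.1, 301.1]), 0.53)]
```

View pics/s8c.png

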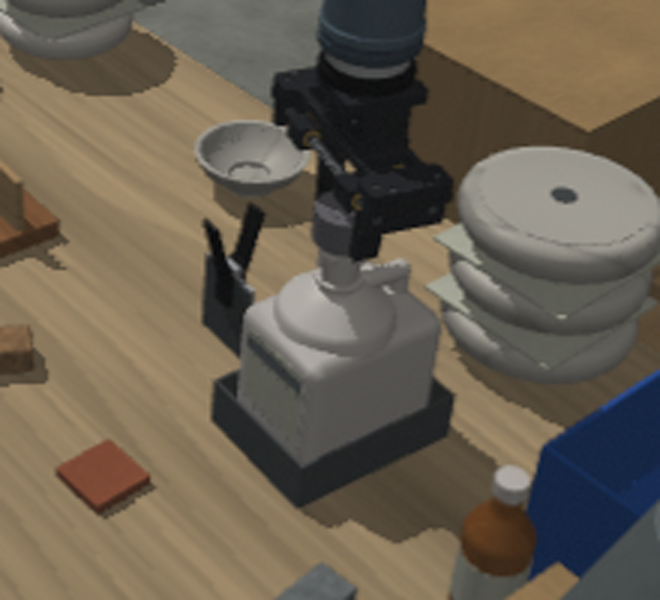

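The side crop shows the cap in the gripper clear of the shoulder, with the neck visible below it, and the clamp standing on the edge. Raise it further.

Call:
servo_tool(
  motion="0 0 0 0 0 0.01 0;0 0 0 0 0 0.02 0;0 0 0 0.001 0 0.03 0;0 0 0 0.001 0 0.04 0;0 0 0 0.001 0 0.05 0;0 0 0 0.001 0 0.06 0;0 0 0 0.001 0 0.07 0;0 0 0 0.001 0 0.08 0;0 0 0 0.001 0 0.085 0;0 0 0 0.001 0 0.085 0",
)

```text
t: 22.85
eef_pos: [0.6042, -0.171, 0.3106]
tool_rot: [0.001, 0.164, 0.986, -0.0]
wrist_force: [-0.3, -1.2, -0.1]
grip_width: 0.0517
```

Call:
servo_tool(
  motion="0 0 0 0 0 0 0;0 0 0 0 0 0 0;0 0 0 0 0 0 0;0 0 0 0 0 0 0;0 0 0 0 0 0 0;0 0 0 0 0 0 0;0 0 0 0 0 0 0;0 0 0 0 0 0 0;0 0 0 0 0 0 0;0 0 0 0 0 0 0",
)

```text
t: 23.85
eef_pos: [0.6038, -0.1709, 0.3097]
tool_rot: [0.0, 0.164, 0.986, -0.0]
wrist_force: [0.5, -0.1, -0.7]
grip_width: 0.0513
```

```bash
python3 -c "
from h import *
s=arm.sense();print(s['t'],s['eef_pos'],s['tool_rot'],s['wrist_force'],s['grip_width'])
f,C=grab('side')
a=f['image'][110:310,230:450,::-1];cv2.imwrite('pics/s9c.png',cv2.resize(a,None,fx=3,fy=3,interpolation=2))"
```

```text
23.85 [ 0.60382268 -0.1708982   0.30973437] [ 2.79510920e-05  1.63841010e-01  9.86486757e-01 -9.80593868e-06] [ 0.4782252  -0.11395529 -0.67944421] 0.05125099467106721
```

View pics/s9c.png

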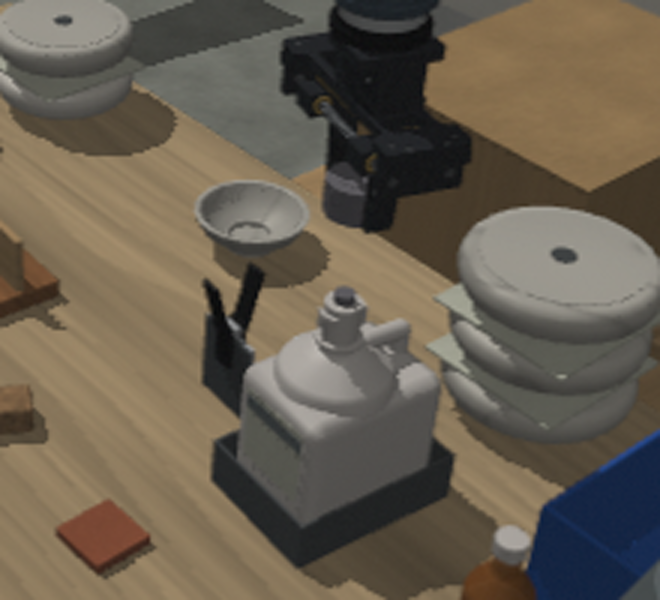

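The cap is held level well above the open neck and the clamp is in place, so I hand in the job.

```bash
python3 -c "
from workcell import arm
print(arm.close_job())"
```

```text
the job is handed in; nothing more can be done
None
```

The job is done and handed in at about 24 s. The carrier is held by the clamp, and the jug is open with the cap still in the gripper.

- **Clamp:** I took the black clamp off the rest, leaving the purple one alone. I pushed it onto the clip edge until its stop met the edge (30 N at the wrist) and let go. The last pictures show it still upright in place.
- **Cap:** I pressed it about 6 mm (8.9 N), turned it about 1.3 rad counter-clockwise, and it lifted off freely. It is now held level over the neck, about 11 cm above its seat, gripped at 51 mm.
- **Final check:** The last side view shows the open neck, the held cap and the clamp in place. The other things in that view have not moved. The tin, brush and purple clamp were out of that picture; I never touched them, but did not check them again at the end.
- **Disagreement:** Late in the job the network's point for the mouth in the wrist view was clearly wrong (score below 0.4), so I ignored it. No other check failed.

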